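# Load the cassette that fits into the tube warmer

## Task

Of the three look-alike tube cassettes, take the one that just fits the warmer's lane (neither too wide to enter nor rattling loose), lift it by its handle, stand it on the bench in front of or in the flared mouth and let go of it. Then, with the fingers behind it and not on the handle, push it in against the sprung ejector until the side latch snaps out behind it, without ramming it, and back away so that it stays locked in. Leave the other cassettes, the bottle, the jar and the tip box where they are.

Things in the scene. Friction and masses are not known exactly. Their poses are not given: they have to be found in the camera images.
- warmer: Fixed cream tube warmer; grey lane floor level with the bench. Origin: on the bench, on the lane's centre line; a locked-in cassette's centre ends within 16 mm of it along x (latch and ejector are clamped up to 12 mm either way: feel for the end). Own +x: the way in, z up. Rails 30 mm high, 12 mm thick leave 75 mm (y -37.5 to 37.5), x -105 to 74 mm. Housing 97 mm high, 150 mm wide, x 74 to 214 mm.
- mouth (a point): Point on the bench on the lane's centre line where the straight 75 mm wide part of the lane begins, 105 mm before the warmer's origin. Before it the rails flare, to about 105 mm apart 40 mm farther out. Same axes as the warmer.
- hold_down (a point): Middle of the underside of the steel hold-down bar that crosses the lane 36 mm past the warmer's origin, underside 58 mm above the bench; bar 14 mm wide, 10 mm thick. A cassette's block passes under it; a locked-in cassette's handle stands short of it.
- latch (a joint): Spring latch in the +y rail, in a grey box 32 mm high, m. 0: nose out, 7 mm into the lane; grows when pushed back (to 0.010; 1 to 3 N). Nose slopes from x -88 mm of the warmer to a flat catch face at x -51.5 mm (both +-12 mm), 6 to 28 mm high. The right cassette holds it 4 to 7 mm back while passing; it snaps to 0 when the cassette's rear face is past the catch face.
- ejector (a joint): Sprung white plate across the lane's end, 50 mm wide, 8 to 34 mm high, m. 0: forward, face at x 35 mm (+-12, shifted with the latch); grows as the cassette pushes it in: 2.6 N at first, about 6 N at 0.0135, where the latch snaps; hard stop at 0.018. It presses the released cassette back on the latch. With friction the push needs 8 to 15 N; over 30 N is ramming.
- cassette_a: Blue tube cassette: block 100 (own x) x 62 (own y) x 42 mm high, 0.3 to 0.45 kg, 6 by 5 steel tube caps 6 mm proud of its top. Origin: centre of underside, z up; alike both ways round. Steel handle loop across the middle of the top: 10 mm round bar along own y, 44 mm clear between its legs, bar centre 76 mm above the origin.
- cassette_b: Blue tube cassette: block 100 (own x) x 72 (own y) x 42 mm high, 0.3 to 0.45 kg, 6 by 6 steel tube caps 6 mm proud of its top. Origin: centre of underside, z up; alike both ways round. Steel handle loop across the middle of the top: 10 mm round bar along own y, 44 mm clear between its legs, bar centre 76 mm above the origin.
- cassette_c: Blue tube cassette: block 100 (own x) x 82 (own y) x 42 mm high, 0.3 to 0.45 kg, 6 by 7 steel tube caps 6 mm proud of its top. Origin: centre of underside, z up; alike both ways round. Steel handle loop across the middle of the top: 10 mm round bar along own y, 44 mm clear between its legs, bar centre 76 mm above the origin.
- handle_b: The handle of the 72 mm wide cassette, fixed to it. Origin: on the cassette's centre line, 40 mm above its underside; same axes; the bar's centre is 36 mm above this point.
- bottle: Bystander: upright glass bottle, 64 mm diameter, 150 mm high. Origin: centre of its underside.
- jar: Bystander: upright amber jar, 60 mm diameter, 85 mm high. Origin: centre of its underside.
- tipbox: Bystander: dark blue tip box with a clear lid, 85 by 120 by 79 mm high. Origin: centre of its underside.
There are look-alikes about, which are no part of the job. What is shaped like the cassette_b but pink is not meant.

How it is judged:
By the outcome, as a careful person would: the job done as asked, in the order asked, and still so for the second after the job is handed in, with the robot touching nothing.
It also fails if it takes over 72 s, if anything falls off the work surface, if the arm or the gripper's body presses on something with over 40 N, if the wrist force passes 120 N, or if a joint passes its speed limit or range.

## Robot

A 6-joint arm with a two-finger parallel gripper is mounted at the origin on the work surface. World frame = base frame: x ahead of the robot, y to its left, z up, the work surface at z = 0. Lengths are in m, angles in rad, forces in N, time in s.
With the tool pointing down it reaches from about 0.35 to 1 m from the base axis. Payload 7.1 kg.
Tool frame: the origin (TCP) lies midway between the tips of the shut fingers; the grasp point (between the pads) lies 19 mm behind it; z points along the fingers, y is the line along which they close (so a half turn about z gives the same grasp; the last joint's range is limited). The gripper opens to 85 mm and grips with 20 to 120 N. Pads are 22 mm wide; open, the fingers measure 114 mm over their backs; the gripper's body (76 mm by 85 mm) begins 54 mm behind the grasp point. The pads swing forward as they close: fully open they stand 13 mm farther back than shut.
Start: joints at [1.1, 0.423, 1.63, -0, 1.089, -0.019], TCP at [0.273, 0.562, 0.231] pointing down, gripper open.
Joint ranges: [-3, 3], [-0.9, 2.11], [0.09, 2.58], [-1.31, 4.45], [0.11, 2.69], [-2.54, 2.54]. Speed limits (rad/s): [2.39, 2.39, 3.01, 3.14, 3.14, 3.14].

## Interface

Orientations are given as a rotation vector (axis times angle).
In Python, from workcell import arm gives the robot as it stands.
- The arm moves only by the tool arm_command, never from a script. Its argument "series" is one flat list of numbers, 7 for each row, row after row: the closure, from -1 (fully open) to 1 (shut), then the shift along the tool's x, y, z in mm, then the turn, a rotation vector about the tool's x, y, z in degrees. In form: [fingers, dx, dy, dz, ax, ay, az, fingers, dx, dy, dz, ax, ay, az, ...]. A call has exactly 5 rows; each row shifts and turns the commanded pose from where the row before left it, along the tool's axes as they then stand; what a row does not reach is not made up. A row lasts 1/12 s, in which the tool goes at most 41.7 mm and 7.16 degrees, less where a joint would pass 70% of its speed; a pose out of reach is approached as far as the arm can. A call with a gripper value outside its range is refused whole. The fingers move at their own pace and stop on an object; the grip force is fixed at half the most. Time passes only in rows, so rows that do not move let the fingers close, or fill a call up. It gives the time, the measured TCP pose, the force, the opening and the grip force at its end, in the units of the state.
- arm.get_state(): the state, without advancing time (a new reading comes with each control period).
- arm.capture(name): name is "side" or "top" or "wrist"; returns a dict with "image" (384x512x3 uint8, red, green, blue), "range_z" (384x512 float32, m along the optical axis (not along the pixel's ray), 0 where there is no reading), "mtx" (3x3 intrinsics, pixels), "origin" and "orientation" of the camera in the world. Camera axes: x right, y up, looking along -z (the intrinsics and any distortion apply to the point x, -y, -z); pixel columns grow to the right and rows downward; lengths in m; the calibration is good to about 2 mm. A picture is of the moment at which its call begins.
- arm.finish_job(): hands the job in; it is judged then, once.
The state is a dict: "t": time; "qpos": joint angles; "dq": joint speeds; "tau": joint torques, N m; "eef_pos": TCP position; "tcp_rot": TCP orientation; "ft_force": force on the tool from outside, world axes, zero at the start; "wrist_torque": the same for the moment, N m; "finger_gap": opening from 0.0 (shut) to 1.0 (fully open); "grip_force": force on a finger pad.
Only numpy, scipy, OpenCV 4.12 (cv2) and the standard library are available. Lean on these libraries where they do the work, as an engineer would, in place of code of your own. Each camera call takes 0.05 s, during which the arm holds its last target. There are 200 camera calls.

## Working session

There is one attempt and no reset: what is moved stays moved. The work goes in short steps, Python scripts to look and compute and a tool call to move; the robot and the scene stay as the last step left them, time stands still between calls to the robot, and variables do not carry over. Pictures are saved under pics/ and viewed, at most 10 in all, crops included, and the job is handed in when it is done.

Besides the shell and the picture viewer there is one more tool, called after "Emit:" by a JSON object that holds its "method" and its "body", one argument or row to a line. arm_command: Moves the arm, as the interface text tells. Its arguments: {"type":"object","properties":{"series":{"type":"array"}},"required":["series"]}

```bash
mkdir -p pics
cat > h.py <<'E'
import numpy as np,cv2
from workcell import arm
from scipy.spatial.transform import Rotation as R
def cap(n):
    c=arm.capture(n); o=np.array(c['orientation'],float)
    c['R']=o if o.shape==(3,3) else (R.from_rotvec(o).as_matrix() if o.size==3 else None)
    return c
def cloud(c):
    K=c['mtx'];z=c['range_z'];v,u=np.mgrid[:384,:512]
    p=np.stack([(u-K[0,2])/K[0,0]*z,-(v-K[1,2])/K[1,1]*z,-z],-1)
    return p@c['R'].T+np.array(c['origin'])
def save(c,n,box=None,s=1):
    im=c['image'][...,::-1]
    if box: im=im[box[1]:box[3],box[0]:box[2]]
    cv2.imwrite('pics/'+n,cv2.resize(im,None,fx=s,fy=s,interpolation=cv2.INTER_CUBIC))
E
python3 - <<'E'
from h import *
print(arm.get_state())
ims=[]
for n in('top','side'):
    c=cap(n);print(n,c['orientation'],c['origin'],c['mtx'],[k for k in c],(c['range_z']>0).mean());save(c,n+'0.png',s=1.5)
E
```

```text
{'t': 0.0, 'qpos': array([ 1.09998969e+00,  4.23826552e-01,  1.63070484e+00,  5.34053521e-07,
        1.08862296e+00, -1.90032063e-02]), 'dq': array([-0.0002792 ,  0.00074571, -0.0006543 , -0.00034478, -0.00085042,
       -0.00074265]), 'tau': array([ 1.54660203e-03, -5.57393682e+01, -2.81749821e+01, -2.58918323e-05,
        7.43832963e-03, -3.66012287e-06]), 'eef_pos': array([0.27259202, 0.56179872, 0.23054879]), 'tcp_rot': array([-7.03585707e-01, -3.06140229e+00,  2.37944274e-03]), 'ft_force': array([-0.60594992, -0.02795045, -0.49395434]), 'wrist_torque': array([-0.00284782, -0.00013374, -0.01856139]), 'grip_force': 0.0, 'finger_gap': 1.001154704097426}
top [ 0.17173501 -0.16278563 -1.49810516] [ 0.2513871  -0.17841792  1.30269419] [[394.76428391   0.         256.08082629]
 [  0.         394.76428391 193.84941923]
 [  0.           0.           1.        ]] ['image', 'range_z', 'mtx', 'origin', 'orientation', 'R'] 0.9961700439453125
side [ 0.76645517 -0.19084704 -0.44174258] [ 0.15121197 -0.90722317  0.9085937 ] [[366.42141284   0.         256.05669822]
 [  0.         366.42141284 192.10074134]
 [  0.           0.           1.        ]] ['image', 'range_z', 'mtx', 'origin', 'orientation', 'R'] 0.9960123697916666
```

View pics/top0.png

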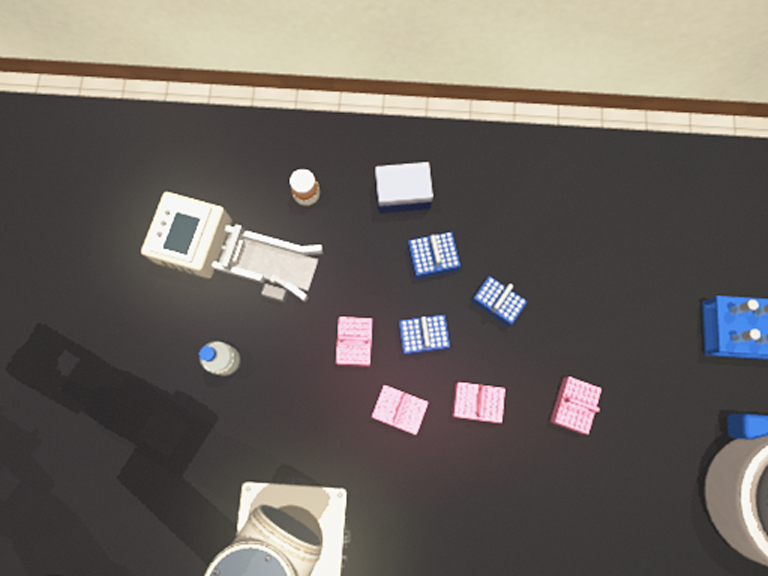

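View pics/side0.png

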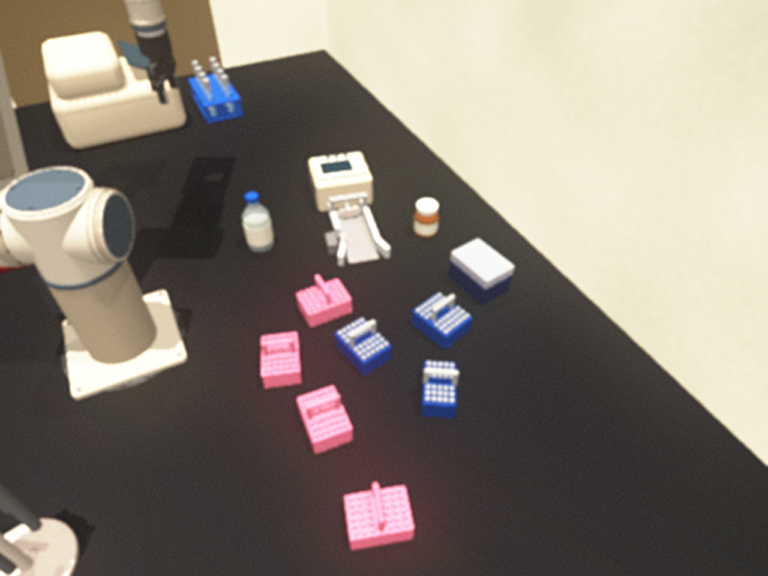

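Top view (1.5x pixels): the candidates are the blue cassettes at (434,254), (500,300) and (424,334). The pink ones at (354,341), (400,410), (480,402) and (577,405) are excluded. The warmer is at (215,245) with its lane opening to the right and the grey latch box at (273,292). I'll measure next.

Run:
```python
from h import *
c=cap('top');P=cloud(c);im=c['image'];hsv=cv2.cvtColor(im,cv2.COLOR_RGB2HSV)
print('bench z',np.median(P[250:300,230:330,2]))
save(c,'crop1.png',(250,140,370,250),5)
blue=((hsv[...,0]>100)&(hsv[...,0]<130)&(hsv[...,1]>120)&(hsv[...,2]>50)).astype(np.uint8)
m=cv2.morphologyEx(blue,cv2.MORPH_CLOSE,np.ones((7,7)))
n,l,s,ce=cv2.connectedComponentsWithStats(m)
for i in range(1,n):
    if s[i,4]<150: continue
    p=P[(l==i)]; t=p[(p[:,2]>.034)&(p[:,2]<.056)]; hnd=p[p[:,2]>.066]
    print(ce[i],s[i,4],len(t),len(hnd))
    if len(t)<20: continue
    # rays to plane z=.042 hull
    r=cv2.minAreaRect((t[:,:2]*1000).astype(np.float32));print('  rect',np.round(r[0]),np.round(r[1]),round(r[2],1), 'hnd',hnd.mean(0) if len(hnd) else '')
# warmer profile points
reg=np.zeros(im.shape[:2],bool);reg[120:205,90:220]=1
w=P[reg]; k=w[(w[:,2]>.02)&(w[:,2]<.035)]
hs=w[(w[:,2]>.085)&(w[:,2]<.11)]
print('housing',cv2.minAreaRect((hs[:,:2]*1000).astype(np.float32)),len(hs))
np.save('w.npy',w)
save(c,'crop2.png',(90,120,220,210),6)
```

```text
bench z 0.001957974409947938
[288.96641791 169.53358209] 804 658 65
  rect [ 621. -266.] [ 85. 100.] 15.4 hnd [ 0.57840372 -0.25723719  0.21124501]
[332.49770291 200.47013783] 653 520 46
  rect [ 525. -415.] [100.  63.] 58.1 hnd [ 0.50532742 -0.39940937  0.13321259]
[489.78931751 217.54599407] 1685 26 500
  rect [ 499. -907.] [ 72. 117.] 89.6 hnd [ 0.49929314 -0.90872676  0.09889877]
[282.06495726 222.83247863] 585 547 7
  rect [ 439. -254.] [72. 99.] 11.5 hnd [ 0.36551536 -0.23606062  0.42821451]
[498.0259434  283.44339623] 424 64 292
  rect [ 289. -905.] [46. 10.] 2.3 hnd [ 0.29102055 -0.91842517  0.08738687]
housing ((641.7168579101562, 179.2809600830078), (172.38504028320312, 374.8436279296875), 9.830095291137695) 1461
```

View pics/crop1.png

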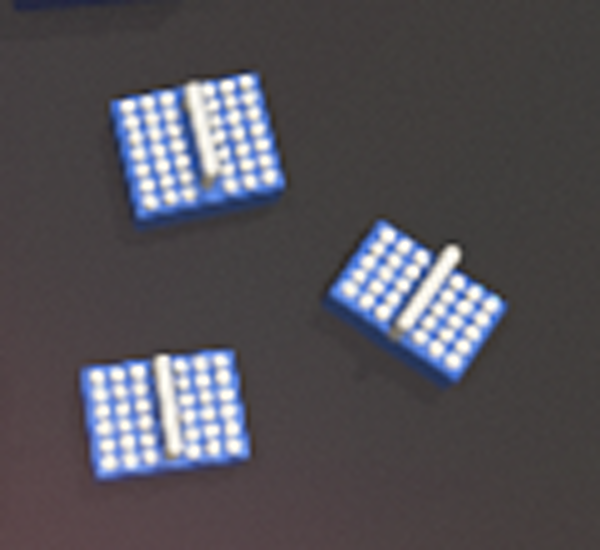

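View pics/crop2.png

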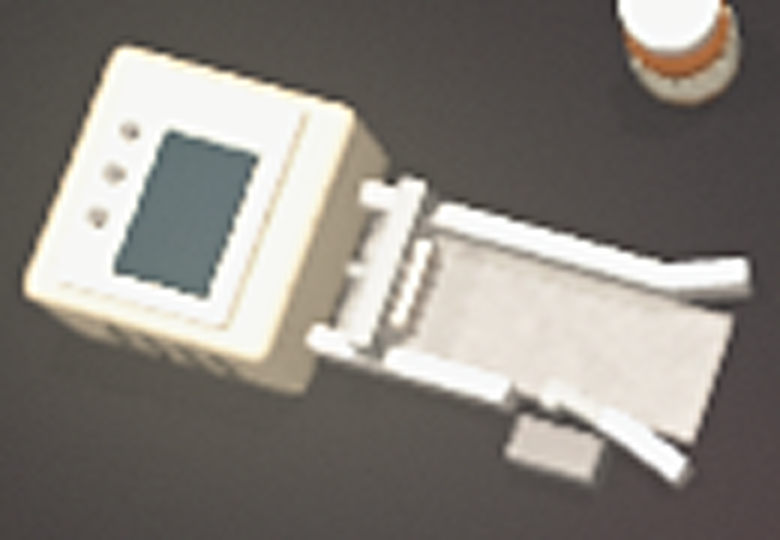

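The crop shows 6x6 caps at crop (165,415), which is cassette_b (measured 72x99 mm). 6x7 caps at (200,145) is c and 6x5 at (415,300) is a. The lane opens toward -y, with the latch box at crop (555,450) on its +y side.

Run:
```python
from h import *
c=cap('top');P=cloud(c);im=c['image'];hsv=cv2.cvtColor(im,cv2.COLOR_RGB2HSV)
def R2(p): 
    r=cv2.minAreaRect((p[:,:2]*1000).astype(np.float32)); return np.round(r[0],1),np.round(r[1],1),round(r[2],2)
reg=np.zeros(im.shape[:2],bool);reg[122:188,92:158]=1
hm=cv2.erode((reg&(abs(P[...,2]-.099)<.01)).astype(np.uint8),np.ones((2,2)))
print('housing',R2(P[hm>0]),np.median(P[hm>0][:,2]))
# rays
K=c['mtx'];o=np.array(c['origin'])
def ray(u,v,z):
    d=c['R']@np.array([(u-K[0,2])/K[0,0],-(v-K[1,2])/K[1,1],-1]); return (o+d*(z-o[2])/d[2])*1000
g=lambda x,y:(90+(x+.5)/6-.5,120+(y+.5)/6-.5)
# rails inner top edges from crop2 (crop px): upper rail, lower rail
for nm,pts in {'up_out':[(445,203),(672,264)],'up_in':[(440,228),(665,290)],'lo_in':[(392,347),(513,380)],'lo_out':[(385,370),(505,404)]}.items():
    q=[ray(*g(*p),.03) for p in pts]; print(nm,np.round(q,0)[:,:2].tolist(),np.degrees(np.arctan2(*(q[0]-q[1])[[1,0]])))
for nm,z,pts in [('hous',.097,[(122,45),(350,105),(262,362),(25,295)]),('flare',.03,[(665,262),(748,258),(750,285)]),('bar',.068,[(410,180),(372,350)])]:
    print(nm,[np.round(ray(*g(*p),z)[:2]).tolist() for p in pts])
b=(hsv[...,0]>100)&(hsv[...,0]<130)&(hsv[...,1]>100)
# cassette b: top face incl. handle
m=np.zeros_like(reg);m[205:240,260:306]=1
t=P[m&(P[...,2]>.036)&(P[...,2]<.056)]; h=P[m&(P[...,2]>.07)&(P[...,2]<.09)]
print('b',R2(t)); print('handle',R2(h),len(h),np.median(h[:,2]))
```

```text
housing (array([623.6, 282.2]), array([ 97.3, 125.2]), 77.27) 0.09461680139304529
up_out [[647.0, 158.0], [620.0, 28.0]] 78.30918592345276
up_in [[633.0, 159.0], [605.0, 30.0]] 77.97568093247067
lo_in [[562.0, 178.0], [548.0, 109.0]] 78.30453293648297
lo_out [[549.0, 180.0], [534.0, 112.0]] 77.77485193213016
hous [[704.0, 325.0], [678.0, 198.0], [533.0, 226.0], [561.0, 356.0]]
flare [[621.0, 32.0], [627.0, -15.0], [611.0, -17.0]]
bar [[647.0, 169.0], [551.0, 178.0]]
b (array([ 439.9, -254.1]), array([ 72.8, 100. ]), 11.97)
handle (array([ 439.7, -254.1]), array([61.4, 10. ]), 11.81) 63 0.0805557690149592
```

Cassette_b is at (440,-254) mm with its long axis at 101.9°. The warmer yaw is about 78°, its origin about (591,136) and the mouth about (569,33). I'll translate over b first.

Emit:
{"method": "arm_command", "body": {
  "series": [-1,-25,-33,0,0,0,0,-1,-25,-33,0,0,0,0,-1,-25,-33,0,0,0,0,-1,-25,-33,0,0,0,0,-1,-25,-33,0,0,0,0]
}}

```text
t: 0.62
eef_pos: [0.313, 0.3574, 0.2311]
tcp_rot: [-0.702, -3.062, 0.0]
ft_force: [0.7, -0.1, 0.0]
finger_gap: 1.001
grip_force: 0.0
```

Emit:
{"method": "arm_command", "body": {
  "series": [-1,-25,-33,0,0,0,0,-1,-25,-33,0,0,0,0,-1,-25,-33,0,0,0,0,-1,-25,-33,0,0,0,0,-1,-25,-33,0,0,0,0]
}}

```text
t: 1.03
eef_pos: [0.3535, 0.1544, 0.2314]
tcp_rot: [0.703, 3.062, 0.0]
ft_force: [1.4, -0.2, -0.2]
finger_gap: 1.003
grip_force: 0.0
```

Emit:
{"method": "arm_command", "body": {
  "series": [-1,-25,-33,0,0,0,0,-1,-25,-33,0,0,0,0,-1,-25,-33,0,0,0,0,-1,-25,-33,0,0,0,0,-1,-25,-33,0,0,0,0]
}}

```text
t: 1.45
eef_pos: [0.394, -0.0489, 0.2316]
tcp_rot: [0.704, 3.061, 0.0]
ft_force: [0.9, 0.6, -0.6]
finger_gap: 0.998
grip_force: 0.0
```

Emit:
{"method": "arm_command", "body": {
  "series": [-1,-25,-33,0,0,0,0,-1,-25,-33,0,0,0,0,-1,-25,-33,0,0,0,0,-1,-25,-33,0,0,0,0,-1,-25,-33,0,0,0,0]
}}

```text
t: 1.87
eef_pos: [0.4343, -0.252, 0.2313]
tcp_rot: [0.705, 3.062, 0.0]
ft_force: [0.8, -0.5, 0.2]
finger_gap: 0.999
grip_force: 0.0
```

Emit:
{"method": "arm_command", "body": {
  "series": [-1,0,0,0,0,0,-7,-1,0,0,0,0,0,-7,-1,0,0,0,0,0,-7,-1,0,0,0,0,0,-7,-1,0,0,0,0,0,-7]
}}

```text
t: 2.28
eef_pos: [0.4343, -0.2499, 0.2311]
tcp_rot: [0.258, -3.131, -0.0]
ft_force: [0.7, -0.1, -0.1]
finger_gap: 1.0
grip_force: 0.0
```

```bash
cat >> h.py <<'E'
def tcp():
    s=arm.get_state();M=R.from_rotvec(s['tcp_rot']).as_matrix();return np.array(s['eef_pos'])*1000,M,np.degrees(np.arctan2(M[1,1],M[0,1])),s
E
python3 - <<'E'
from h import *
p,M,y,s=tcp();print(p,y,s['qpos'])
c=cap('wrist');P=cloud(c);save(c,'w1.png',s=1)
z=P[...,2]
h=P[(z>.07)&(z<.09)];t=P[(z>.036)&(z<.056)]
near=lambda q:q[np.linalg.norm(q[:,:2]-[.44,-.254],axis=1)<.07]
for q in(near(h),near(t)):
    r=cv2.minAreaRect((q[:,:2]*1000).astype(np.float32));print(r,len(q),np.percentile(q[:,2],[5,50,95]))
hh=near(h)
d=np.array([440-p[0],-254-p[1],0]);print('tool delta',M.T@d)
E
```

```text
[ 434.31015801 -249.94371158  231.13358231] 99.43312694183264 [-5.45941461e-01  2.41656654e-01  1.89938386e+00 -3.08219638e-05
  1.00101033e+00 -2.28136033e+00]
((438.310302734375, -250.42010498046875), (62.68545913696289, 9.899433135986328), 11.533182144165039) 552 [0.07665629 0.07955248 0.08120237]
((438.9225769042969, -250.44300842285156), (72.40508270263672, 99.89073181152344), 11.669118881225586) 4668 [0.04030824 0.04209268 0.04776093]
tool delta [-4.94808979e+00 -4.93398164e+00 -3.17973149e-03]
```

View pics/w1.png

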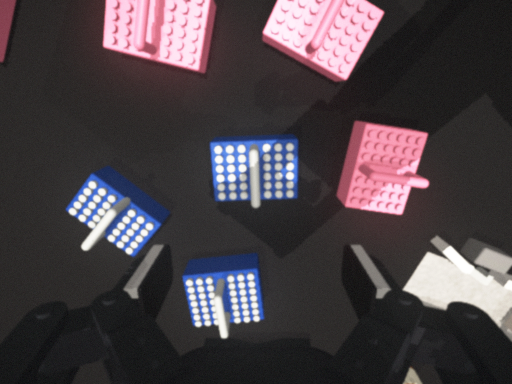

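The wrist view centre (255,170) shows the blue 6x6 cassette, so the choice is confirmed. I'll descend and grip the bar.

Emit:
{"method": "arm_command", "body": {
  "series": [-1,-4,-2,0,0,0,-2,-1,0,0,40,0,0,0,-1,0,0,40,0,0,0,-1,0,0,40,0,0,0,-1,0,0,30,0,0,0]
}}

```text
t: 2.75
eef_pos: [0.4379, -0.2505, 0.0789]
tcp_rot: [0.299, -3.126, -0.001]
ft_force: [-0.1, -0.4, -0.9]
finger_gap: 0.996
grip_force: 0.0
```

Emit:
{"method": "arm_command", "body": {
  "series": [-1,0,0,12,0,0,0,-1,0,0,10,0,0,0,-1,0,0,0,0,0,0,0.3,0,0,0,0,0,0,0.5,0,0,0,0,0,0]
}}

```text
t: 3.17
eef_pos: [0.4397, -0.2516, 0.0604]
tcp_rot: [-0.303, 3.125, -0.002]
ft_force: [-0.2, -0.2, -0.1]
finger_gap: 0.748
grip_force: 0.0
```

Emit:
{"method": "arm_command", "body": {
  "series": [1,0,0,0,0,0,0,1,0,0,0,0,0,0,1,0,0,0,0,0,0,1,0,0,0,0,0,0,1,0,0,0,0,0,0]
}}

```text
t: 3.58
eef_pos: [0.4391, -0.2514, 0.0599]
tcp_rot: [-0.304, 3.126, -0.001]
ft_force: [-1.5, 0.8, 4.3]
finger_gap: 0.09
grip_force: 58.5
```

Emit:
{"method": "arm_command", "body": {
  "series": [1,0,0,0,0,0,0,1,0,0,0,0,0,0,1,0,0,0,0,0,0,1,0,0,0,0,0,0,1,0,0,0,0,0,0]
}}

```text
t: 4.0
eef_pos: [0.4391, -0.2513, 0.0599]
tcp_rot: [-0.304, 3.126, -0.001]
ft_force: [-0.8, 1.0, 5.9]
finger_gap: 0.091
grip_force: 58.7
```

Emit:
{"method": "arm_command", "body": {
  "series": [1,0,0,-10,0,0,0,1,0,0,-20,0,0,0,1,0,0,-20,0,0,0,1,0,0,-20,0,0,0,1,0,0,0,0,0,0]
}}

```text
t: 4.42
eef_pos: [0.4405, -0.2521, 0.1327]
tcp_rot: [-0.304, 3.123, -0.005]
ft_force: [1.3, -1.1, -3.1]
finger_gap: 0.091
grip_force: 59.0
```

Emit:
{"method": "arm_command", "body": {
  "series": [1,-15,19,0,0,0,0,1,-15,19,0,0,0,0,1,-15,19,0,0,0,0,1,-15,19,0,0,0,0,1,-15,19,0,0,0,0]
}}

```text
t: 4.83
eef_pos: [0.4937, -0.1422, 0.1285]
tcp_rot: [0.304, -3.126, -0.001]
ft_force: [-0.6, 0.3, -2.3]
finger_gap: 0.09
grip_force: 59.0
```

Emit:
{"method": "arm_command", "body": {
  "series": [1,-15,19,0,0,0,0,1,-15,19,0,0,0,0,1,-15,19,0,0,0,0,1,-15,19,0,0,0,0,1,-15,19,0,0,0,0]
}}

```text
t: 5.25
eef_pos: [0.549, -0.0345, 0.1283]
tcp_rot: [0.304, -3.125, -0.0]
ft_force: [1.0, -0.1, -2.5]
finger_gap: 0.094
grip_force: 59.0
```

Emit:
{"method": "arm_command", "body": {
  "series": [1,0,0,0,0,0,6,1,0,0,0,0,0,6,1,0,0,0,0,0,6,1,0,0,0,0,0,5,1,0,0,0,0,0,0]
}}

```text
t: 5.67
eef_pos: [0.5486, -0.0356, 0.1283]
tcp_rot: [-0.33, -3.123, 0.0]
ft_force: [0.6, 0.6, -3.0]
finger_gap: 0.087
grip_force: 59.0
```

Run:
```python
from h import *
p,M,y,s=tcp();print(p,y,s['qpos'],s['finger_gap'],s['ft_force'])
c=cap('wrist');P=cloud(c);save(c,'w2.png')
c2=cap('side');save(c2,'s2.png',(180,90,330,230),4)
z=P[...,2]
def line(m):
    q=P[m][:,:2]*1000;return q
# rails top points in lane frame
d=np.array([np.cos(np.radians(78)),np.sin(np.radians(78))]);n=np.array([-d[1],d[0]])
q=P.reshape(-1,3)*1000;q=q[(q[:,2]>26)&(q[:,2]<34)]
a=q[:,:2]@d;b=q[:,:2]@n
for lo in range(100,260,20):
    m=(a>lo)&(a<lo+20)
    bb=b[m];u=bb[(bb>-615)&(bb<-575)];l=bb[(bb>-525)&(bb<-485)]
    print(lo,len(u),len(l),np.percentile(u,[5,50,95]).round(1) if len(u) else '',np.percentile(l,[5,50,95]).round(1) if len(l) else '')
```

```text
[548.57235227 -35.57253303 128.32121432] 77.95238534466024 [-8.64095626e-02  4.58423221e-01  1.86505160e+00  1.41695037e-05
  8.19866346e-01 -1.44694485e+00] 0.08666767694631426 [ 0.64074713  0.55505966 -2.9834537 ]
100 0 19  [-495.9 -493.7 -490.3]
120 0 391  [-501.4 -494.2 -487.2]
140 93 382 [-599.8 -592.8 -587.5] [-508.9 -501.6 -494.6]
160 284 593 [-597.6 -591.8 -586.9] [-511.7 -500.7 -486.1]
180 287 635 [-598.1 -591.8 -586.8] [-516.2 -495.1 -486.1]
200 301 319 [-598.9 -592.6 -587.1] [-517.  -492.6 -486. ]
220 308 296 [-598.8 -592.4 -587.1] [-511.5 -505.7 -500.4]
240 306 382 [-598.9 -592.2 -587.3] [-512.3 -506.4 -500.7]
```

View pics/w2.png

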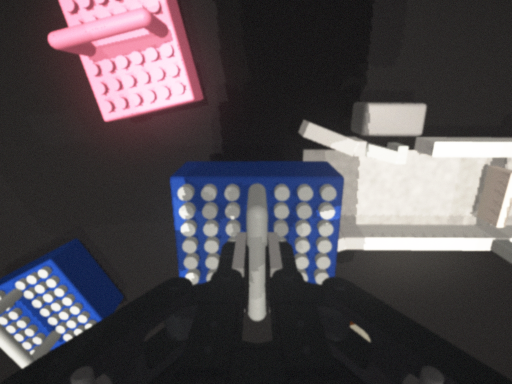

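The wrist view shows cassette b hanging squarely and the lane to its right, with the rails at rows about 150 and 240. The wrist depth puts the lane centre at n=-549.2, so I need to shift 5 mm in tool x and then lower.

Emit:
{"method": "arm_command", "body": {
  "series": [1,-5,0,0,0,0,0,1,0,0,20,0,0,0,1,0,0,20,0,0,0,1,0,0,15,0,0,0,1,0,0,6,0,0,0]
}}

```text
t: 6.18
eef_pos: [0.5532, -0.0369, 0.0663]
tcp_rot: [-0.323, -3.122, 0.0]
ft_force: [0.1, -0.5, -3.2]
finger_gap: 0.089
grip_force: 58.9
```

Emit:
{"method": "arm_command", "body": {
  "series": [1,0,0,3,0,0,0,1,0,0,2,0,0,0,1,0,0,2,0,0,0,1,0,0,0,0,0,0,1,0,0,0,0,0,0]
}}

```text
t: 6.6
eef_pos: [0.5547, -0.0369, 0.062]
tcp_rot: [0.325, 3.124, 0.0]
ft_force: [-0.1, -0.3, -3.9]
finger_gap: 0.093
grip_force: 58.9
```

Emit:
{"method": "arm_command", "body": {
  "series": [1,0,0,1,0,0,0,1,0,0,1,0,0,0,1,0,0,1,0,0,0,1,0,0,0,0,0,0,1,0,0,0,0,0,0]
}}

```text
t: 7.02
eef_pos: [0.5547, -0.0369, 0.0599]
tcp_rot: [0.325, 3.124, -0.0]
ft_force: [-4.2, -0.1, 10.4]
finger_gap: 0.09
grip_force: 60.7
```

Emit:
{"method": "arm_command", "body": {
  "series": [0.5,0,0,0,0,0,0,-1,0,0,0,0,0,0,-1,0,0,0,0,0,0,-1,0,0,0,0,0,0,-1,0,0,0,0,0,0]
}}

```text
t: 7.43
eef_pos: [0.5543, -0.0368, 0.0583]
tcp_rot: [0.325, 3.125, 0.0]
ft_force: [-0.2, -0.7, -0.1]
finger_gap: 0.792
grip_force: 0.0
```

Emit:
{"method": "arm_command", "body": {
  "series": [-1,0,0,0,0,0,0,-1,0,0,0,0,0,0,-1,0,0,-20,0,0,0,-1,0,0,-35,0,0,0,-1,0,0,-35,0,0,0]
}}

```text
t: 7.85
eef_pos: [0.553, -0.0367, 0.1481]
tcp_rot: [-0.325, -3.121, 0.0]
ft_force: [0.6, 0.9, 0.8]
finger_gap: 1.0
grip_force: 0.0
```

Emit:
{"method": "arm_command", "body": {
  "series": [-1,0,-30,0,0,0,0,0,0,-30,0,0,0,0,1,0,-35,0,0,0,0,1,0,0,0,0,0,0,1,0,0,0,0,0,0]
}}

```text
t: 8.27
eef_pos: [0.5343, -0.1312, 0.1484]
tcp_rot: [0.33, 3.124, 0.0]
ft_force: [-0.5, 0.4, 0.1]
finger_gap: 0.456
grip_force: 0.0
```

Run:
```python
from h import *
p,M,y,s=tcp();print(p,y,s['finger_gap'],s['ft_force'])
d=np.array([np.cos(np.radians(78)),np.sin(np.radians(78))]);n=np.array([-d[1],d[0]])
print('tcp lane',p[:2]@d,p[:2]@n)
c=cap('top');print(c['image'].shape);save(c,'t3.png',(90,110,260,230),4)
for nm,c in(('top',c),('wrist',cap('wrist'))):
    P=cloud(c);hsv=cv2.cvtColor(c['image'],cv2.COLOR_RGB2HSV)
    q=P.reshape(-1,3)*1000;f=hsv.reshape(-1,3)
    k=(q[:,2]>36)&(q[:,2]<54)&(np.linalg.norm(q[:,:2]-[554,-36],axis=1)<70)&(((f[:,0]>100)&(f[:,0]<130)&(f[:,1]>100))|(f[:,2]>120))
    r=cv2.minAreaRect(q[k][:,:2].astype(np.float32));C=np.array(r[0]);print(nm,r,'lane',C@d,C@n)
```

```text
[ 534.31443819 -131.17161934  148.3774272 ] 77.93856384883233 0.45634369723983526 [-0.48209228  0.42553506  0.10093542]
tcp lane -17.21498647127187 -549.9104989184549
(384, 512, 3)
top ((0.0, 0.0), (0.0, 0.0), 0.0) lane 0.0 0.0
wrist ((554.1219482421875, -36.17124938964844), (100.17980194091797, 71.95352172851562), 78.14598846435547) lane 79.82761037223544 -549.5334798066303
```

View pics/t3.png

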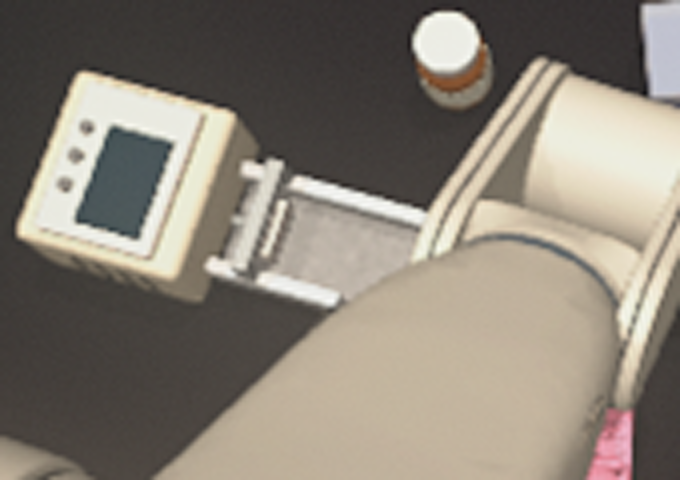

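The top view is blocked by the arm. The wrist depth gives b at lane (79.8,-549.5), yaw 78.1°, so it is well aligned. I'll go down behind it and begin the push.

Emit:
{"method": "arm_command", "body": {
  "series": [1,0,0,0,0,0,0,1,0,0,30,0,0,0,1,0,0,35,0,0,0,1,0,0,35,0,0,0,1,0,0,24,0,0,0]
}}

```text
t: 8.78
eef_pos: [0.5339, -0.1282, 0.0218]
tcp_rot: [-0.322, -3.123, -0.001]
ft_force: [0.5, -0.7, 0.0]
finger_gap: 0.004
grip_force: 0.0
```

Emit:
{"method": "arm_command", "body": {
  "series": [1,0,0,9,0,0,0,1,0,6,0,0,0,0,1,0,8,0,0,0,0,1,0,6,0,0,0,0,1,0,0,0,0,0,0]
}}

```text
t: 9.2
eef_pos: [0.5404, -0.1089, 0.017]
tcp_rot: [0.323, 3.122, -0.0]
ft_force: [-0.0, 0.5, -0.5]
finger_gap: -0.002
grip_force: 0.0
```

Emit:
{"method": "arm_command", "body": {
  "series": [1,0,5,0,0,0,0,1,0,5,0,0,0,0,1,0,5,0,0,0,0,1,0,5,0,0,0,0,1,0,5,0,0,0,0]
}}

```text
t: 9.62
eef_pos: [0.5443, -0.0856, 0.0157]
tcp_rot: [0.325, 3.124, -0.0]
ft_force: [0.0, -2.3, 2.4]
finger_gap: -0.001
grip_force: 1.5
```

Emit:
{"method": "arm_command", "body": {
  "series": [1,0,6,0,0,0,0,1,0,6,0,0,0,0,1,0,6,0,0,0,0,1,0,6,0,0,0,0,1,0,6,0,0,0,0]
}}

```text
t: 10.03
eef_pos: [0.5502, -0.0558, 0.0153]
tcp_rot: [-0.325, -3.125, 0.0]
ft_force: [-0.5, -2.9, 2.5]
finger_gap: 0.005
grip_force: 1.6
```

Emit:
{"method": "arm_command", "body": {
  "series": [1,0,6,0,0,0,0,1,0,6,0,0,0,0,1,0,6,0,0,0,0,1,0,6,0,0,0,0,1,0,6,0,0,0,0]
}}

```text
t: 10.45
eef_pos: [0.5563, -0.0266, 0.0153]
tcp_rot: [-0.325, -3.124, 0.0]
ft_force: [-0.7, -5.5, 2.6]
finger_gap: 0.001
grip_force: 2.6
```

Emit:
{"method": "arm_command", "body": {
  "series": [1,0,5,0,0,0,0,1,0,5,0,0,0,0,1,0,5,0,0,0,0,1,0,5,0,0,0,0,1,0,5,0,0,0,0]
}}

```text
t: 10.87
eef_pos: [0.5616, -0.0021, 0.0153]
tcp_rot: [0.325, 3.125, 0.0]
ft_force: [-0.6, -3.6, 1.0]
finger_gap: 0.002
grip_force: 2.1
```

Emit:
{"method": "arm_command", "body": {
  "series": [1,0,5,0,0,0,0,1,0,5,0,0,0,0,1,0,5,0,0,0,0,1,0,5,0,0,0,0,1,0,5,0,0,0,0]
}}

```text
t: 11.28
eef_pos: [0.5668, 0.0224, 0.0153]
tcp_rot: [0.325, 3.124, 0.0]
ft_force: [0.3, -2.4, 0.1]
finger_gap: -0.002
grip_force: 1.7
```

Emit:
{"method": "arm_command", "body": {
  "series": [1,0,3,0,0,0,0,1,0,3,0,0,0,0,1,0,3,0,0,0,0,1,0,3,0,0,0,0,1,0,3,0,0,0,0]
}}

```text
t: 11.7
eef_pos: [0.5697, 0.0368, 0.0153]
tcp_rot: [-0.326, -3.125, -0.0]
ft_force: [0.6, -2.3, 0.9]
finger_gap: 0.001
grip_force: 1.5
```

Emit:
{"method": "arm_command", "body": {
  "series": [1,0,2,0,0,0,0,1,0,2,0,0,0,0,1,0,2,0,0,0,0,1,0,2,0,0,0,0,1,0,2,0,0,0,0]
}}

```text
t: 12.12
eef_pos: [0.5718, 0.0465, 0.0153]
tcp_rot: [-0.325, -3.125, -0.0]
ft_force: [1.5, -4.5, -0.4]
finger_gap: 0.003
grip_force: 1.4
```

Emit:
{"method": "arm_command", "body": {
  "series": [1,0,1.5,0,0,0,0,1,0,1.5,0,0,0,0,1,0,1.5,0,0,0,0,1,0,1.5,0,0,0,0,1,0,1.5,0,0,0,0]
}}

```text
t: 12.53
eef_pos: [0.5733, 0.0538, 0.0153]
tcp_rot: [0.325, 3.125, 0.0]
ft_force: [1.0, -2.7, 0.9]
finger_gap: -0.003
grip_force: 1.4
```

Emit:
{"method": "arm_command", "body": {
  "series": [1,0,1.5,0,0,0,0,1,0,1.5,0,0,0,0,1,0,1.5,0,0,0,0,1,0,1.5,0,0,0,0,1,0,1.5,0,0,0,0]
}}

```text
t: 12.95
eef_pos: [0.5743, 0.0607, 0.0153]
tcp_rot: [-0.325, -3.124, 0.001]
ft_force: [-0.2, -7.5, 2.0]
finger_gap: 0.001
grip_force: 3.8
```

Emit:
{"method": "arm_command", "body": {
  "series": [1,0,1,0,0,0,0,1,0,1,0,0,0,0,1,0,1,0,0,0,0,1,0,1,0,0,0,0,1,0,1,0,0,0,0]
}}

```text
t: 13.37
eef_pos: [0.5751, 0.0651, 0.0153]
tcp_rot: [-0.325, -3.123, 0.002]
ft_force: [-0.8, -8.2, 3.2]
finger_gap: -0.002
grip_force: 4.5
```

Emit:
{"method": "arm_command", "body": {
  "series": [1,0,1,0,0,0,0,1,0,1,0,0,0,0,1,0,1,0,0,0,0,1,0,1,0,0,0,0,1,0,0,0,0,0,0]
}}

```text
t: 13.78
eef_pos: [0.5758, 0.069, 0.0153]
tcp_rot: [-0.325, -3.123, 0.002]
ft_force: [-0.5, -7.8, 3.1]
finger_gap: 0.002
grip_force: 4.5
```

Run:
```python
from h import *
p,M,y,s=tcp();print(p,p[:2]@[.208,.978],s['ft_force'])
c=cap('wrist');save(c,'w4.png',(256,90,512,300),3)
```

```text
[575.82742795  68.97289536  15.289349  ] 187.22759667702127 [-0.46256841 -7.75634411  3.14263114]
```

View pics/w4.png

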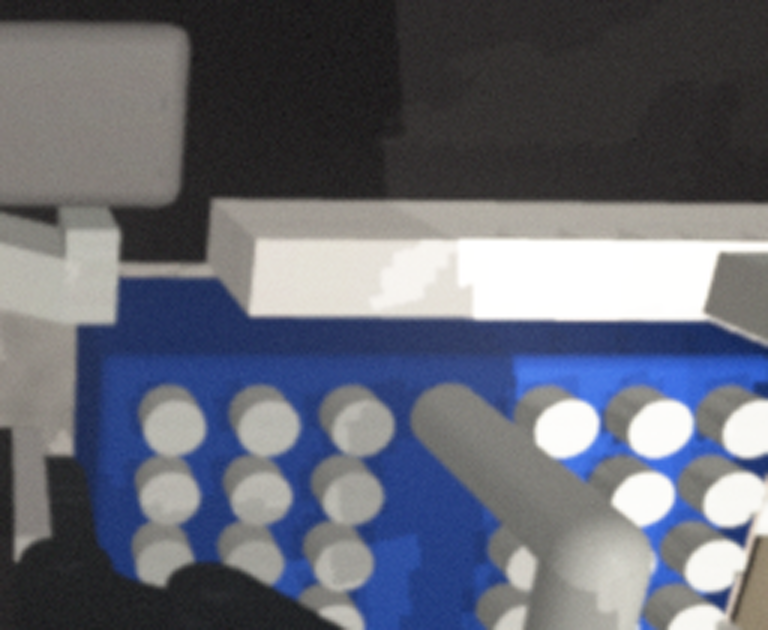

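The crop shows the latch nose at (60–120,210–320) still beside the rear edge (x≈95). About 3 mm is left to push.

Emit:
{"method": "arm_command", "body": {
  "series": [1,0,1,0,0,0,0,1,0,1,0,0,0,0,1,0,1,0,0,0,0,1,0,0,0,0,0,0,1,0,0,0,0,0,0]
}}

```text
t: 14.25
eef_pos: [0.5763, 0.0718, 0.0153]
tcp_rot: [-0.325, -3.123, 0.002]
ft_force: [-0.9, -10.6, 2.7]
finger_gap: -0.003
grip_force: 5.0
```

Run:
```python
from h import *
p,M,y,s=tcp();print(p,p[:2]@[.208,.978],s['ft_force'])
c=cap('wrist');save(c,'w5.png',(256,130,356,230),4)
```

```text
[576.34271912  71.76789347  15.30639951] 190.06828539481535 [ -0.91469689 -10.62265546   2.73700217]
```

View pics/w5.png

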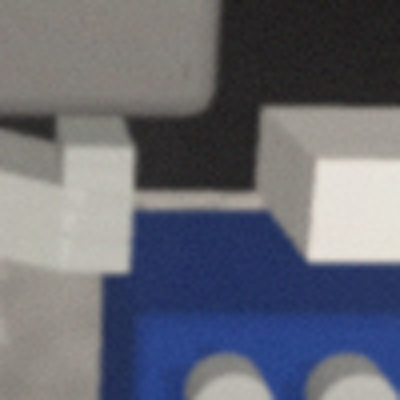

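The crop shows the catch face at x≈132 and the rear edge between 102 (bottom) and 135 (top), so about 1–2 mm is left.

Emit:
{"method": "arm_command", "body": {
  "series": [1,0,0.5,0,0,0,0,1,0,0.5,0,0,0,0,1,0,0.5,0,0,0,0,1,0,0.5,0,0,0,0,1,0,0,0,0,0,0]
}}

```text
t: 14.72
eef_pos: [0.5762, 0.0736, 0.0153]
tcp_rot: [-0.324, -3.122, 0.003]
ft_force: [-1.8, -10.8, 4.8]
finger_gap: -0.003
grip_force: 5.4
```

Run:
```python
from h import *
p,M,y,s=tcp();print(p,p[:2]@[.208,.978],s['ft_force'])
c=cap('wrist');save(c,'w6.png',(256,130,356,230),4)
```

```text
[576.18056577  73.59804973  15.29965902] 191.82445031725322 [ -1.82667521 -10.78909609   4.79439839]
```

View pics/w6.png

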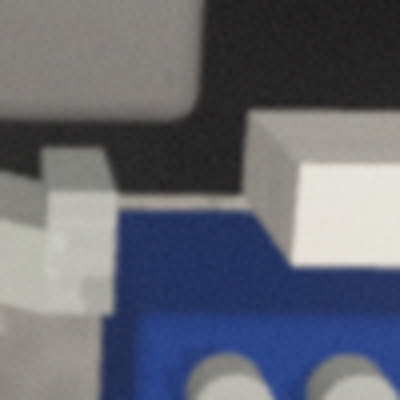

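The nose has moved out: its lower edge went from row 270 to 315 and there is a gap to the grey box. It has snapped, so I'll back away.

Emit:
{"method": "arm_command", "body": {
  "series": [1,0,-1,0,0,0,0,1,0,-1,0,0,0,0,1,0,-2,0,0,0,0,1,0,-3,0,0,0,0,1,0,-8,0,0,0,0]
}}

```text
t: 15.18
eef_pos: [0.575, 0.0607, 0.0153]
tcp_rot: [0.324, 3.124, 0.001]
ft_force: [0.3, 0.1, -0.4]
finger_gap: -0.003
grip_force: 0.0
```

Emit:
{"method": "arm_command", "body": {
  "series": [1,0,-15,0,0,0,0,1,0,-20,0,0,0,0,1,0,-25,0,0,0,0,1,0,-25,0,0,0,0,1,0,-25,0,0,0,0]
}}

```text
t: 15.6
eef_pos: [0.5516, -0.0487, 0.0153]
tcp_rot: [0.325, 3.125, 0.0]
ft_force: [0.9, -0.1, -0.3]
finger_gap: -0.0
grip_force: 0.0
```

Emit:
{"method": "arm_command", "body": {
  "series": [1,0,0,-30,0,0,0,1,0,0,-35,0,0,0,1,0,0,-35,0,0,0,1,0,0,-35,0,0,0,1,0,0,0,0,0,0]
}}

```text
t: 16.02
eef_pos: [0.5559, -0.0484, 0.1568]
tcp_rot: [0.325, 3.114, 0.0]
ft_force: [1.6, 0.2, -0.8]
finger_gap: 0.0
grip_force: 0.0
```

Run:
```python
from h import *
p,M,y,s=tcp();print(p,p[:2]@[.208,.978],s['ft_force'])
d=np.array([.2079,.9781]);n=np.array([-d[1],d[0]])
c=cap('wrist');P=cloud(c);hsv=cv2.cvtColor(c['image'],cv2.COLOR_RGB2HSV)
q=P.reshape(-1,3)*1000;f=hsv.reshape(-1,3)
L=np.stack([q[:,:2]@d,q[:,:2]@n+549.3],1)
blue=(f[:,0]>100)&(f[:,0]<130)&(f[:,1]>100)
k=blue&(q[:,2]>38)&(q[:,2]<46)&(L[:,0]>150)&(L[:,0]<330)&(abs(L[:,1])<60)
print('block top',np.percentile(L[k],[.5,99.5],axis=0),k.sum())
k=(~blue)&(q[:,2]>12)&(q[:,2]<29)&(L[:,0]>160)&(L[:,0]<230)&(L[:,1]>20)&(L[:,1]<37)
print('nose in lane',np.percentile(L[k],[1,50,99],axis=0) if k.sum() else 0,k.sum())
```

```text
[555.94755657 -48.40975362 156.7775179 ] 68.29235272374743 [ 1.63449383  0.21533014 -0.78208108]
block top [[204.76768208 -34.27067515]
 [298.26954987  35.53010857]] 3118
nose in lane [[175.57394255  27.29816494]
 [197.4956069   34.52241614]
 [229.44886333  36.62281013]] 189
```

The released block's rear face is at lane 204.8, against about 206 at full push. The ejector would have sent an unlatched one back about 14 mm. The nose is also measured inside the lane, so the cassette is locked and I'll hand in.

```bash
python3 -c "
from workcell import arm
print(arm.finish_job())"
```

```text
the job is handed in; nothing more can be done
None
```

Cassette_b (72 mm) is locked in the warmer behind its latch, the arm is clear and the job is handed in; the highest push force I read was about 11 N, and I touched nothing else.

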